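# Find the socket that fits the monitor-pole foot's nut

### The job

The foot of a monitor pole is bolted to the desk, and its front hex nut still has to be tightened: try the three sockets from the tray on the nut until you find the one that goes fully home over it, and stand any that does not fit back in a pocket of the tray. Set the sockets on the nut gently, without leaning on them, and leave the things around the work where they are. Finish while still holding the fitting socket in the gripper, upright and fully down on the nut, ready for the wrench: do not let go of it.

Things in the scene. Friction and masses are not known exactly. Their poses are not given: they have to be found in the camera images.
- foot: Foot of a monitor pole, fixed to the desk: dark steel plate 222 x 90 x 6 mm along its x axis. Origin on the desk under the front nut, 30 mm from the plate's front edge; x runs back along the plate, z up. An open round pole collar (46 mm in diameter, top 64 mm above the desk, small clamp knob on its rear side) stands at x = 80 mm, a capped rear nut (black dome, 22 mm high) at x = 160 mm.
- nut_seat (a point): Front nut: bare steel hex, 13 mm across flats, 8 mm high, on a washer 24 mm in diameter; the 8 mm stud ends 4 mm above the nut. It does not turn. This point is on the nut's axis at the washer's top, 8 mm above the desk, where a socket's lower end rests when home. Axes as the foot's: x points to a corner, flats face y and every 60 degrees. A socket goes on when turned in line within about 8 degrees.
- tray: Grey plastic socket tray, 66 mm (x) x 200 mm (y, plus 5 mm lugs at the ends) x 18 mm, fixed to the desk, origin at the centre of its underside. Three round pockets, 28 mm in diameter and 12 mm deep (floor 6 mm above the desk), at y = -65, 0 and +65 mm on its centre line; at the start a socket stands in each, drive hex up, in any order and turned any way.
- socket_a_mid (a point): One of three unmarked steel sockets, alike outside, about 120 g: 60 mm long, lower 32 mm a round barrel 24 mm in diameter, upper 28 mm a drive hex 22 mm across flats with a 9 mm hole in the top. Hex bore at the lower end, 24 mm deep. This point is its centre, 30 mm above its lower end; z up along its axis; x points to a corner of both drive hex and bore (in line), so flats face y and every 60 degrees from it.
- socket_b_mid (a point): Another of the three sockets: same outside, same axes and same point as socket_a_mid. One socket's bore (letter not told) slips over the nut with about 0.5 mm play each side and comes to rest with this centre point 30 mm above nut_seat. The bores of the other two are 3 to 4 mm narrower: they let the stud in but stop on the nut's top, the centre 36 to 37 mm above nut_seat.
- socket_c_mid (a point): The third of the three sockets: same outside, same axes and same point as socket_a_mid; see there and socket_b_mid. Which letter fits the nut, and which pocket each stands in, is not told.
- pen_cup: Bystander: black pen cup, 76 mm in diameter, 100 mm high, pens to about 150 mm; origin at the centre of its underside.
- glasses_case: Bystander: black glasses case, 155 x 58 x 35 mm, lying along its x axis; origin at the centre of its underside.
- note_pad: Bystander: pad of notes, 76 x 76 x 22 mm; origin at the centre of its underside.
- stapler: Bystander: red and black stapler, 130 x 36 x 45 mm, lying along its x axis; origin at the centre of its underside.

How it is judged (in metres and radians):
At the end, for the whole second after the job is handed in: The fitting socket is over the nut, its lower end within 2.5 mm of the washer, its centre within 3 mm of the nut's axis, upright within 5 degrees and still, and the gripper still holds it (more than 1 N); the other two sockets stand upright in pockets of the tray, not touched by the gripper (((horizontal distance between socket_a_mid and nut_seat below 0.003 m and z of socket_a_mid in the frame of nut_seat below 0.0325 m and angle between socket_a_mid's own z axis and vertical below 0.09 rad and contact force between the fingers and socket_a above 1 N and linear speed of socket_a below 0.02 m/s and (z of socket_b_mid in the frame of tray between 0.03 and 0.041 m and x of socket_b_mid in the frame of tray between -0.02 and 0.02 m and y of socket_b_mid in the frame of tray between -0.085 and 0.085 m and angle between socket_b_mid's own z axis and vertical below 0.2 rad and contact force between the fingers and socket_b below 0.3 N) and (z of socket_c_mid in the frame of tray between 0.03 and 0.041 m and x of socket_c_mid in the frame of tray between -0.02 and 0.02 m and y of socket_c_mid in the frame of tray between -0.085 and 0.085 m and angle between socket_c_mid's own z axis and vertical below 0.2 rad and contact force between the fingers and socket_c below 0.3 N)) or (horizontal distance between socket_b_mid and nut_seat below 0.003 m and z of socket_b_mid in the frame of nut_seat below 0.0325 m and angle between socket_b_mid's own z axis and vertical below 0.09 rad and contact force between the fingers and socket_b above 1 N and linear speed of socket_b below 0.02 m/s and (z of socket_a_mid in the frame of tray between 0.03 and 0.041 m and x of socket_a_mid in the frame of tray between -0.02 and 0.02 m and y of socket_a_mid in the frame of tray between -0.085 and 0.085 m and angle between socket_a_mid's own z axis and vertical below 0.2 rad and contact force between the fingers and socket_a below 0.3 N) and (z of socket_c_mid in the frame of tray between 0.03 and 0.041 m and x of socket_c_mid in the frame of tray between -0.02 and 0.02 m and y of socket_c_mid in the frame of tray between -0.085 and 0.085 m and angle between socket_c_mid's own z axis and vertical below 0.2 rad and contact force between the fingers and socket_c below 0.3 N)) or (horizontal distance between socket_c_mid and nut_seat below 0.003 m and z of socket_c_mid in the frame of nut_seat below 0.0325 m and angle between socket_c_mid's own z axis and vertical below 0.09 rad and contact force between the fingers and socket_c above 1 N and linear speed of socket_c below 0.02 m/s and (z of socket_a_mid in the frame of tray between 0.03 and 0.041 m and x of socket_a_mid in the frame of tray between -0.02 and 0.02 m and y of socket_a_mid in the frame of tray between -0.085 and 0.085 m and angle between socket_a_mid's own z axis and vertical below 0.2 rad and contact force between the fingers and socket_a below 0.3 N) and (z of socket_b_mid in the frame of tray between 0.03 and 0.041 m and x of socket_b_mid in the frame of tray between -0.02 and 0.02 m and y of socket_b_mid in the frame of tray between -0.085 and 0.085 m and angle between socket_b_mid's own z axis and vertical below 0.2 rad and contact force between the fingers and socket_b below 0.3 N)))); the arm keeps its last pose, push and grip.
It fails at once if a socket is pressed on the foot with more than 40 N (contact force between any of socket_a, socket_b, socket_c and foot above 40 N).
It fails at once if the gripper or arm pushes the foot with more than 40 N (contact force between the arm and foot above 40 N).
It fails at once if the pen cup, glasses case, note pad or stapler is moved by more than 25 mm (distance of any of pen_cup, glasses_case, note_pad, stapler from where it was at the start of the episode above 0.025 m).
It also fails if it takes over 72 s, if anything falls off the work surface, if the arm or the gripper's body presses on something with over 40 N, if the wrist force passes 120 N, or if a joint passes its speed limit or range.

### The arm

A 6-joint arm with a two-finger parallel gripper is mounted at the origin on the work surface. World frame = base frame: x ahead of the robot, y to its left, z up, the work surface at z = 0. Lengths are in mm, angles in rad, forces in N, time in s.
With the tool pointing down it reaches from about 350 to 975 mm from the base axis. Payload 7.1 kg.
Tool frame: the origin (TCP) lies between the finger pads; the fingertips stand 19 mm ahead of it and the grasp point (between the pads) is the TCP (ctrl.tcp_to_tips is the distance from the TCP to the fingertips, in mm); z points along the fingers, y is the line along which they close (so a half turn about z gives the same grasp; the last joint's range is limited). The gripper opens to 88 mm and grips with 3 to 60 N. Pads are 20 mm wide; open, the fingers measure 115 mm over their backs; the gripper's body (75 mm by 178 mm) begins 61 mm behind the grasp point.
Start: joints at [-1.166, 0.423, 1.63, -0, 1.089, -0.019], TCP at [257.032, -569.684, 241.675] pointing down, gripper open.
Joint ranges: [-3, 3], [-0.9, 2.11], [0.09, 2.58], [-1.31, 4.45], [0.11, 2.69], [-2.54, 2.54]. Speed limits (rad/s): [2.39, 2.39, 3.01, 3.14, 3.14, 3.14].

### API

Orientations are given as a rotation vector (axis times angle).
In Python, from workcell import status, optics, ctrl gives the robot as it stands. The module is installed in compiled form; this text tells all that it offers.
- The arm moves only by the shell command python3 -m inch 'ROWS'. ROWS is JSON, a list that holds one entry, the list of rows, each a list of 7 numbers: the shift along the tool's x, y, z in mm, then the turn, a rotation vector about the tool's x, y, z in rad, then the opening in per cent of the stroke, from 0 (shut) to 100 (fully open). A call has 1 to 20 rows; each row is the pose to reach, as a shift and turn from the pose commanded when the call began, along the tool's axes at that moment; what a row does not reach only later rows make up. A row lasts 1/10 s, in which the tool goes at most 50 mm and 8.59 degrees, less where a joint would pass 70% of its speed; a pose out of reach is approached as far as the arm can. A call with a gripper value outside its range is refused whole. The fingers move at their own pace and stop on an object; the grip force is fixed at half the most. Time passes only in rows, so rows that repeat a pose let the fingers close. It gives the time, the measured TCP pose, the force, the opening and the grip force at its end, in the units of the state.
- status.get_obs(): the state, without advancing time (a new reading comes with each control period).
- optics.get_image(name): name is "scene" or "top" or "wrist"; returns a dict with "frame" (420x560x3 uint8, red, green, blue), "fx", "fy", "cx", "cy" (pixels), "rvec" (rotation vector, rad) and "tvec" (3), from world to camera coordinates, as OpenCV has them; the wrist camera has in their place "hand_eye" (4x4, takes a point from camera to tool coordinates, whose origin is the TCP and whose axes are the flange's). Camera axes: x right, y down, z forward; pixel columns grow to the right and rows downward; lengths in mm; the calibration is good to about 2 mm. A picture is of the moment at which its call begins: read the wrist's pose just before it. There is no depth.
- ctrl.close_job(): hands the job in; it is judged then, once.
The state is a dict: "t": time; "qpos": joint angles; "qvel": joint speeds; "joint_torque": joint torques, N m; "ee_pos": TCP position; "orientation": TCP orientation; "ft_force": force on the tool from outside, world axes, zero at the start; "moment": the same for the moment, N m; "width": finger opening in mm; "grasp_force": force on a finger pad.
Only numpy, scipy, OpenCV 4.12 (cv2) and the standard library are available. Lean on these libraries where they do the work, as an engineer would, in place of code of your own. Each camera call takes 0.05 s, during which the arm holds its last target. There are 200 camera calls.

## Working session

There is one attempt and no reset: what is moved stays moved. The work goes in short steps, Python scripts to look and compute and a shell command to move; the robot and the scene stay as the last step left them, time stands still between calls to the robot, and variables do not carry over. Pictures are saved under pics/ and viewed, at most 10 in all, crops included, and the job is handed in when it is done.

```bash
mkdir -p pics; cat > h.py <<'E'
import numpy as np, cv2
from scipy.spatial.transform import Rotation as R
from workcell import status, optics, ctrl
def grab(n):
    o=status.get_obs(); d=optics.get_image(n)
    K=np.array([[d['fx'],0,d['cx']],[0,d['fy'],d['cy']],[0,0,1.]])
    if n=='wrist':
        T=np.eye(4);T[:3,:3]=R.from_rotvec(o['orientation']).as_matrix();T[:3,3]=o['ee_pos']
        M=T@np.array(d['hand_eye']); W=np.linalg.inv(M)
    else:
        W=np.eye(4);W[:3,:3]=R.from_rotvec(np.ravel(d['rvec'])).as_matrix();W[:3,3]=np.ravel(d['tvec'])
    return d['frame'],K,W
def save(n,f): np.savez('pics/'+n+'.npz',K=f[1],W=f[2]); cv2.imwrite('pics/'+n+'.png',cv2.cvtColor(f[0],cv2.COLOR_RGB2BGR))
def load(n): d=np.load('pics/'+n+'.npz'); return d['K'],d['W']
def proj(n,p):
    K,W=load(n); c=W[:3,:3]@np.asarray(p,float)+W[:3,3]; u=K@c; return u[:2]/u[2]
def onz(n,uv,z):
    K,W=load(n); Rm=W[:3,:3]; c=-Rm.T@W[:3,3]; d=Rm.T@np.linalg.inv(K)@np.array([uv[0],uv[1],1.]); return c+d*(z-c[2])/d[2]
def tri(vs):
    A=[];b=[]
    for n,uv in vs:
        K,W=load(n); P=K@W[:3]; 
        for i in (0,1): r=uv[i]*P[2]-P[i]; A.append(r[:3]);b.append(-r[3])
    return np.linalg.lstsq(np.array(A),np.array(b),rcond=None)[0]
E
python3 - <<'E'
from h import *
for n in ('scene','top','wrist'):
    f=grab(n); save(n+'0',f); W=f[2]; print(n,f[1][0,0],(-W[:3,:3].T@W[:3,3]).round(), W[2,:3].round(2))
a=cv2.imread('pics/top0.png');cv2.imwrite('pics/top0v.png',cv2.resize(a,(800,600),interpolation=cv2.INTER_CUBIC))
a=cv2.imread('pics/scene0.png');cv2.imwrite('pics/scene0v.png',cv2.resize(a,(800,600),interpolation=cv2.INTER_CUBIC))
print(status.get_obs())
E
```

```text
scene 426.80199334767667 [1080. -568.  847.] [-0.53  0.5  -0.68]
top 542.9973724358667 [ 373.   11. 1852.] [ 0.08 -0.01 -1.  ]
wrist 346.41720455455896 [ 331. -535.  384.] [-0.27 -0.12 -0.95]
{'t': 0.15, 'qpos': array([-1.16601479e+00,  4.23648088e-01,  1.63052416e+00, -1.94800522e-06,
        1.08861530e+00, -1.89741780e-02]), 'qvel': array([-0.00101526, -0.00190742, -0.00108754,  0.00107858, -0.00092208,
       -0.00072128]), 'joint_torque': array([ 9.19694367e-05, -5.44983423e+01, -2.73920327e+01,  6.43791701e-02,
        2.05176190e-02, -8.11903828e-05]), 'ee_pos': array([ 256.86243264, -569.31248598,  241.08719316]), 'orientation': array([-3.07019301e+00, -6.60419624e-01,  3.62353188e-04]), 'ft_force': array([ 0.54537565, -0.09696822, -0.51953509]), 'moment': array([ 0.01158498, -0.01046461, -0.00901896]), 'grasp_force': 0.0, 'width': 87.98714522644592}
```

View pics/top0v.png

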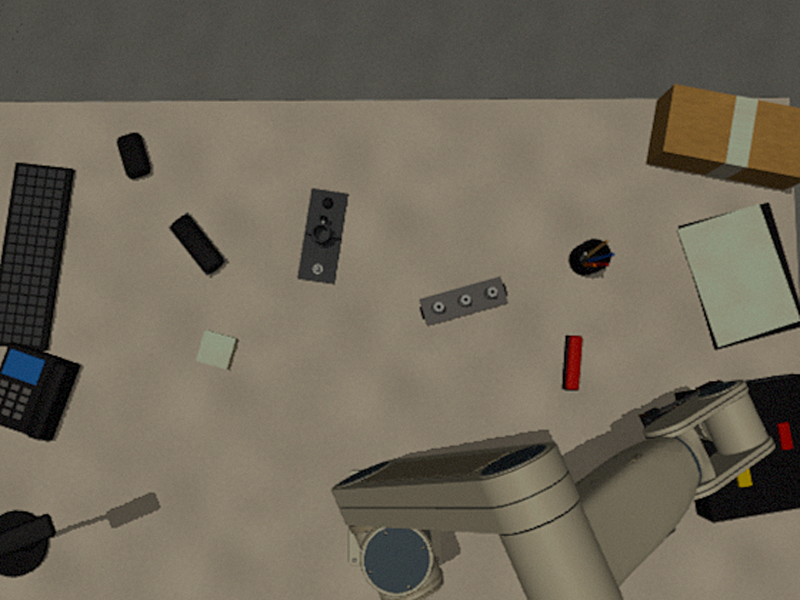

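View pics/scene0v.png

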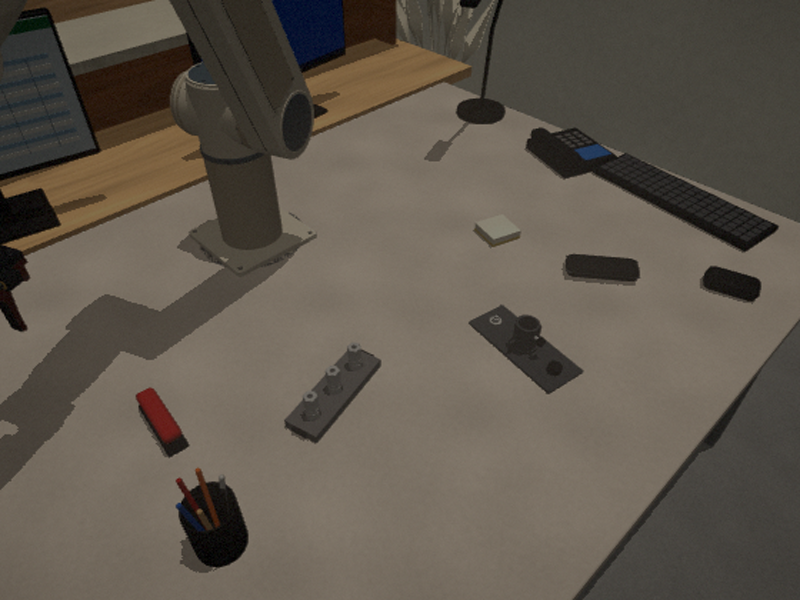

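The top view shows the socket tops at about (439,307), (466,299) and (492,292), and the nut at (318,269). In the scene view the tops are at (354,347), (333,371) and (310,397), and the nut at (495,321). Both sets are in 800x600 pixels. The stapler and pen cup stand right of the tray, the glasses case and pad left of the foot.

```bash
python3 - <<'E'
from h import *
s=.7
for t,c in [((439,307),(354,347)),((466,299),(333,371)),((492,292),(310,397)),((318,269),(495,321))]:
    t=np.array(t)*s;c=np.array(c)*s
    print(tri([('top0',t),('scene0',c)]).round(1), onz('top0',t,66).round(1), onz('top0',t,18).round(1))
q=[onz('top0',np.array(p)*s,6)[:2] for p in [(312,189),(348,193),(335,283),(299,279)]]
d=(q[0]+q[1]-q[2]-q[3])/2; print(q,np.degrees(np.arctan2(d[1],d[0])),np.hypot(*d))
a=onz('top0',(425*s,325*s),9);b=onz('top0',(507*s,297*s),9);print(a,b)
o=status.get_obs();print(R.from_rotvec(o['orientation']).as_matrix().round(3))
E
```

```text
[ 487.2 -106.7   65.6] [ 486.5 -107.5   66. ] [ 489.6 -110.7   18. ]
[ 505.1 -169.4   65.7] [ 504.5 -170.2   66. ] [ 508.1 -175.    18. ]
[ 520.9 -230.7   62.6] [ 520.3 -230.6   66. ] [ 524.3 -237.1   18. ]
[584.  177.1   6.5] [576.8 171.4  66. ] [582.2 175.7  18. ]
[array([777.62406817, 191.10464008]), array([767.31776169, 104.45124557]), array([549.69674579, 136.28339029]), array([559.93810709, 222.12756099])] -8.216294238313257 219.91073386963097
[447.52140595 -77.41147806   9.        ] [ 512.74524019 -273.97442451    9.        ]
[[ 0.912  0.411 -0.   ]
 [ 0.411 -0.912  0.001]
 [ 0.    -0.001 -1.   ]]
```

```bash
python3 -m inch '[[[30,-20,2,0,0,0,60],[70,-47,4,0,0,0,60],[110,-74,6,0,0,0,60],[150,-101,8,0,0,0,60],[190,-128,10,0,0,0,60],[230,-155,12,0,0,0,60],[270,-182,14,0,0,0,60],[310,-209,16,0,0,0,60],[350,-236,18,0,0,0,60],[380,-255,20,0,0,0,60],[390,-262,20,0,0,0,60],[390,-262,20,0,0,0,60],[390,-262,20,0,0,0,60],[390,-262,20,0,0,0,60],[390,-262,20,0,0,0,60]]]'
python3 - <<'E'
from h import *
save('w1',grab('wrist'))
a=cv2.imread('pics/w1.png');cv2.imwrite('pics/w1v.png',cv2.resize(a,(800,600),interpolation=cv2.INTER_CUBIC))
for p in [(486.5,-107.5,66),(504.5,-170.2,66),(520.5,-231,66)]: print(proj('w1',p)/.7)
E
```

```text
t: 1.65
ee_pos: [504.2, -171.7, 221.7]
orientation: [3.072, 0.658, -0.0]
ft_force: [0.1, -0.2, -0.6]
width: 52.7
grasp_force: 0.0
[300.41610566 268.09735256]
[404.72324669 282.46833706]
[502.9895634  298.16770265]
```

View pics/w1v.png

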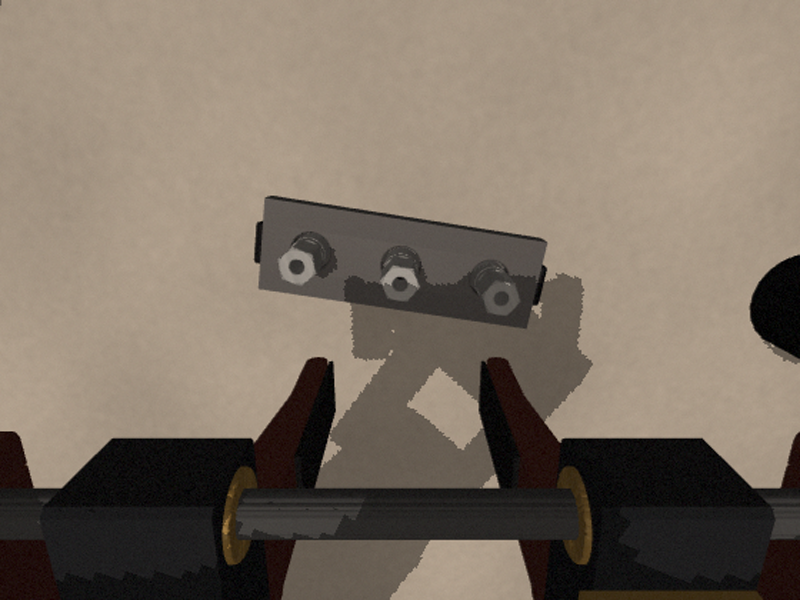

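The wrist view has the three drive hexes at (297,266), (400,284) and (501,297), close to the predictions. I'll enlarge it to read the hex orientations.

```bash
python3 - <<'E'
from h import *
a=cv2.imread('pics/w1.png'); o=[]
for u,v in [(297,266),(400,284),(501,297)]:
    x,y=int(u*.7),int(v*.7); o.append(cv2.convertScaleAbs(cv2.resize(a[y-22:y+22,x-22:x+22],(264,264),interpolation=cv2.INTER_CUBIC),alpha=1.3)); print(x-22,y-22)
cv2.imwrite('pics/w1c.png',np.hstack(o))
E
```

```text
185 164
258 176
328 185
```

View pics/w1c.png

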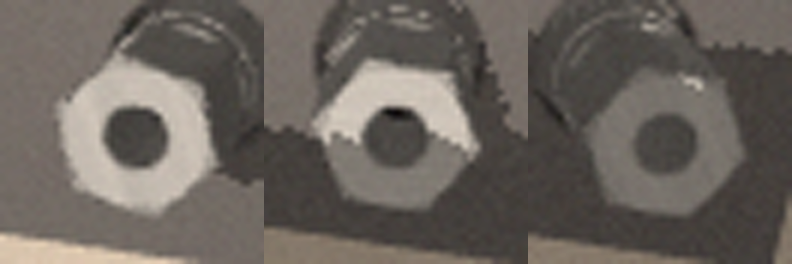

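```bash
python3 - <<'E'
from h import *
T=[((185,164),(135,137),[(124,57),(204,92),(217,163),(152,212),(77,184),(60,104)],(439,307)),
((258,176),(131,137),[(109,60),(188,70),(214,150),(166,212),(81,199),(49,128)],(466,299)),
((328,185),(138,143),[(112,67),(190,75),(217,153),(158,215),(78,203),(60,137)],(492,292))]
for o,h,cs,t in T:
    f=lambda p:np.array(o)+(np.array(p)+.5)/6-.5
    P=np.array([onz('w1',f(p),66)[:2] for p in cs]); c=P.mean(0)
    ph=np.angle(np.mean(np.exp(6j*np.arctan2(*(P-c).T[::-1]))))/6
    print('hex c',c.round(1),'hole',onz('w1',f(h),66)[:2].round(1),'tri',tri([('w1',f(h)),('top0',np.array(t)*.7)]).round(1),'corner deg',np.degrees(ph).round(1),'r',np.hypot(*(P-c).T).round(1))
E
```

```text
hex c [ 486.8 -105. ] hole [ 486.4 -104.5] tri [ 486.6 -106.5   69.5] corner deg -29.2 r [11.8 11.9 12.  11.7 12.1 12.2]
hex c [ 502.7 -167.8] hole [ 502.5 -167.3] tri [ 504.1 -168.7   72.4] corner deg -14.9 r [12.3 12.9 12.  12.6 12.6 12.8]
hex c [ 520.2 -229.3] hole [ 520.2 -229.6] tri [ 520.3 -230.6   64.8] corner deg -14.0 r [12.4 12.8 12.4 12.3 12.7 11.5]
```

```bash
python3 -m inch '[[[4,-25,20,0,0,-0.05,60],[8,-50,50,0,0,-0.115,60],[11,-67.4,80,0,0,-0.115,60],[11.1,-67.4,110,0,0,-0.115,60],[11.1,-67.4,130,0,0,-0.115,60],[11.1,-67.4,145,0,0,-0.115,60],[11.1,-67.4,155,0,0,-0.115,60],[11.1,-67.4,161,0,0,-0.115,60],[11.1,-67.4,161,0,0,-0.115,60],[11.1,-67.4,161,0,0,-0.115,40],[11.1,-67.4,161,0,0,-0.115,30],[11.1,-67.4,161,0,0,-0.115,20],[11.1,-67.4,161,0,0,-0.115,10],[11.1,-67.4,161,0,0,-0.115,10],[11.1,-67.4,161,0,0,-0.115,10],[11.1,-67.4,161,0,0,-0.115,10]]]'; python3 -c "
from h import *
o=status.get_obs();print(R.from_rotvec(o['orientation']).as_matrix().round(4).tolist(),o['ft_force'])"
```

```text
t: 3.3
ee_pos: [487.5, -104.5, 61.0]
orientation: [3.028, 0.836, 0.001]
ft_force: [-0.3, 0.6, 5.0]
width: 21.7
grasp_force: 30.0
[[0.8583, 0.5131, 0.0007], [0.5131, -0.8583, -0.0001], [0.0005, 0.0004, -1.0]] [-0.27449878  0.58156188  4.9726963 ]
```

```bash
python3 -m inch '[[[0,0,-10,0,0,0,10],[0,0,-30,0,0,0,10],[0,0,-55,0,0,0,10],[8,-7,-75,0,0,0,10],[30,-27,-75,0,0,-0.05,10],[60,-54,-75,0,0,-0.1,10],[90,-81,-75,0,0,-0.15,10],[120,-108,-75,0,0,-0.2,10],[150,-135,-75,0,0,-0.25,10],[180,-163,-75,0,0,-0.31,10],[197,-178,-75,0,0,-0.35,10],[202.6,-182.9,-75,0,0,-0.365,10],[202.6,-182.9,-75,0,0,-0.365,10],[202.6,-182.9,-75,0,0,-0.365,10],[202.6,-182.9,-75,0,0,-0.365,10],[202.6,-182.9,-75,0,0,-0.365,10]]]'; python3 - <<'E'
from h import *
save('w2',grab('wrist'));o=status.get_obs();print(o['ee_pos'],R.from_rotvec(o['orientation']).as_matrix().round(4).tolist(),o['ft_force'])
a=cv2.imread('pics/w2.png');cv2.imwrite('pics/w2v.png',cv2.resize(a[100:400,130:430],(600,600),interpolation=cv2.INTER_CUBIC))
print(proj('w2',(583,176,16)),proj('w2',o['ee_pos']))
E
```

```text
t: 4.9
ee_pos: [567.0, 155.3, 135.7]
orientation: [-2.827, -1.369, 0.001]
ft_force: [-0.3, 0.3, -1.2]
width: 22.0
grasp_force: 30.0
[567.08598883 155.45440343 135.74302035] [[0.6199, 0.7847, -0.0003], [0.7847, -0.6199, -0.0001], [-0.0002, -0.0001, -1.0]] [ 0.35290744 -0.04160086 -1.20897959]
[284.83736535 178.49450338] [285.77009416 287.36992699]
```

View pics/w2v.png

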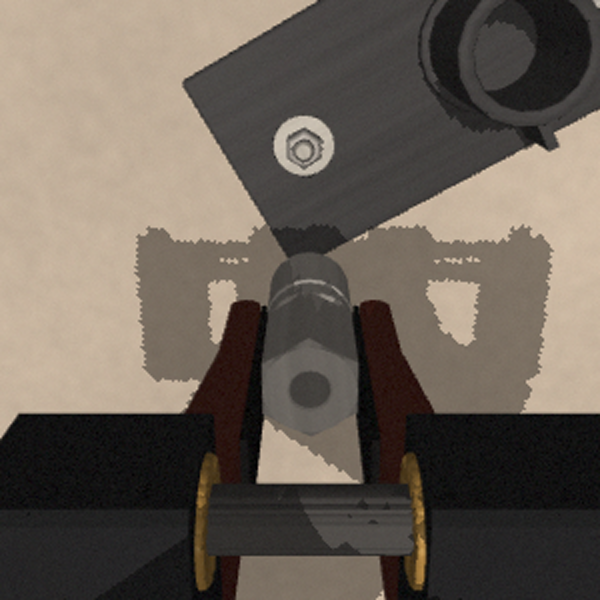

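```bash
python3 - <<'E'
from h import *
f=lambda u,v:np.array([130+(u+.5)/2-.5,100+(v+.5)/2-.5])
tcp=np.array([567.09,155.45,135.7]); Rm=np.array([[0.6199,0.7847,0],[0.7847,-0.6199,0],[0,0,-1]])
t=lambda p:(Rm.T@(p-tcp)).round(2)
for n,u,z in [('washer',(303.5,146),8),('nut',(303.5,149.5),16),('stud',(303.5,151.5),20),('hole',(310,389),140.7),('hextopcorner',(310,338),140.7),('hexbotcorner',(310,436),140.7),('front',(310,253),80.7),('L',(270,290),80.7),('R',(350,290),80.7)]:
    p=onz('w2',f(*u),z); print(n,p.round(1),t(p))
print('tri nut',tri([('w2',f(303.5,146)),('top0',np.array((318,269))*.7)]))
# foot plate angle: front edge
for z in (6,):
    a=onz('w2',f(184,81),z);b=onz('w2',f(288,262),z);d=a-b;print(a,b,np.hypot(*d[:2]),np.degrees(np.arctan2(d[1],d[0]))-90)
    a=onz('w2',f(184,81),z);b=onz('w2',f(318,0),z);d=b-a;print(np.degrees(np.arctan2(d[1],d[0])))
E
```

```text
washer [582.8 179.9   8. ] [ 28.91  -2.88 127.7 ]
nut [582.9 180.   16. ] [ 29.12  -2.82 119.7 ]
stud [583.  180.1  20. ] [ 29.15  -2.79 115.7 ]
hole [566.3 155.2 140.7] [-0.66 -0.49 -5.  ]
hextopcorner [574.2 165.2 140.7] [12.08 -0.48 -5.  ]
hexbotcorner [558.7 145.6 140.7] [-12.97  -0.49  -5.  ]
front [573.1 163.7  80.7] [10.25 -0.41 55.  ]
L [555.9 161.9  80.7] [ -1.89 -12.77  55.  ]
R [575.3 146.5  80.7] [-1.91 11.95 55.  ]
tri nut [583.44355665 177.68901135   2.50766666]
[562.05028129 228.32801092   6.        ] [546.67793213 145.04438121   6.        ] 84.69044867204464 -10.457853232025016
-8.373265420501525
```

Looking down past the held socket, the nut is at crop (303,149), its washer is centred at (303,146), and the socket's top hole is at (310,389). I'll go down beside the nut so both lie at nearly the same depth, then look again.

```bash
python3 -m inch '[[[2,-1,20,0,0,0,10],[4,-2,40,0,0,0,10],[5,-2.4,52,0,0,0,10],[5,-2.4,57,0,0,0,10],[5,-2.4,57,0,0,0,10],[5,-2.4,57,0,0,0,10],[5,-2.4,57,0,0,0,10]]]'; python3 - <<'E'
from h import *
save('w3',grab('wrist'));o=status.get_obs();print(o['ee_pos'],R.from_rotvec(o['orientation']).as_matrix().round(4).tolist(),o['ft_force'])
a=cv2.imread('pics/w3.png');cv2.imwrite('pics/w3v.png',cv2.resize(a[140:320,210:360],(600,720)[0:1]+(720,),interpolation=cv2.INTER_CUBIC)[:600])
E
```

```text
t: 5.65
ee_pos: [569.0, 161.9, 79.5]
orientation: [2.826, 1.372, 0.002]
ft_force: [0.3, 0.2, -0.5]
width: 21.7
grasp_force: 30.0
[568.98720839 161.95157475  79.48906112] [[0.6187, 0.7856, 0.0013], [0.7856, -0.6187, 0.0004], [0.0011, 0.0008, -1.0]] [-0.58365737 -0.02628439 -0.4720587 ]
```

View pics/w3v.png

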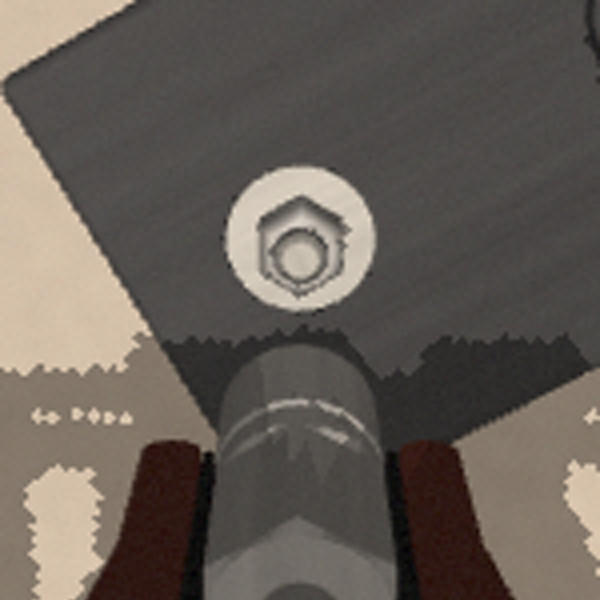

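The washer spans x 224–377 and y 165–312, so its centre is (300.5,238.5). The stud top is at (300,258), and the socket's lower front rim is at (300,344). The hex corner points up the picture, along tool x.

```bash
python3 - <<'E'
from h import *
f=lambda u,v:np.array([210+(u+.5)/4-.5,140+(v+.5)/4-.5])
tcp=np.array([568.99,161.95,79.5]); Rm=np.array([[0.6187,0.7856,0],[0.7856,-0.6187,0],[0,0,-1]])
t=lambda p:(Rm.T@(p-tcp)).round(2)
for n,u,z in [('washer',(300.5,238.5),8),('wtop',(300.5,165),8),('wbot',(300.5,312),8),('stud',(300,258),20),('front',(300,344),24.5),('L',(218,430),24.5),('R',(382,430),24.5)]:
    p=onz('w3',f(*u),z); print(n,t(p))
for c in (-3,-2.5,-2,-1.5,-1,-.5,0,.5,1): # predicted bottom circle front rim
    print(c,((proj('w3',tcp+Rm@np.array([c+12,-.45,55.]))-[209.5,139.5])*4-.5).round(1))
E
```

```text
washer [22.99 -0.34 71.5 ]
wtop [35.02 -0.33 71.5 ]
wbot [10.55 -0.34 71.5 ]
stud [23.21 -0.44 59.5 ]
front [10.93 -0.45 55.  ]
L [ -3.19 -13.15  55.  ]
R [-3.22 12.24 55.  ]
-3 [300.  355.9]
-2.5 [300.  352.8]
-2 [300.  349.7]
-1.5 [300.  346.7]
-1 [300.  343.5]
-0.5 [300.  340.4]
0 [300.  337.3]
0.5 [300.  334.2]
1 [300.  331.1]
```

```bash
python3 -m inch '[[[8,0,0,0,0,0,10],[16,0,0,0,0,0,10],[22,0,0,0,0,0,10],[24.1,0,0,0,0,0,10],[24.1,0,0,0,0,0,10],[24.1,0,0,0,0,0,10],[24.1,0,2,0,0,0,10],[24.1,0,4,0,0,0,10],[24.1,0,5,0,0,0,10],[24.1,0,6,0,0,0,10],[24.1,0,7,0,0,0,10],[24.1,0,7,0,0,0,10],[24.1,0,7,0,0,0,10]]]'; python3 -m inch '[[[0,0,0.5,0,0,0,10],[0,0,1,0,0,0,10],[0,0,1,0,0,0,10]]]';python3 -m inch '[[[0,0,0.5,0,0,0,10],[0,0,1,0,0,0,10],[0,0,1,0,0,0,10]]]';python3 -m inch '[[[0,0,0.5,0,0,0,10],[0,0,1,0,0,0,10],[0,0,1,0,0,0,10]]]'
```

```text
t: 7.0
ee_pos: [583.4, 180.8, 71.7]
orientation: [2.826, 1.372, 0.0]
ft_force: [-0.2, -0.1, -0.6]
width: 21.8
grasp_force: 30.0
t: 7.3
ee_pos: [583.3, 180.8, 70.6]
orientation: [-2.826, -1.372, 0.0]
ft_force: [0.6, -0.1, -1.5]
width: 21.8
grasp_force: 30.0
t: 7.6
ee_pos: [583.3, 180.8, 69.6]
orientation: [-2.826, -1.372, 0.0]
ft_force: [1.2, 1.4, -0.6]
width: 21.7
grasp_force: 30.0
t: 7.9
ee_pos: [583.4, 180.8, 68.6]
orientation: [-2.826, -1.372, 0.0]
ft_force: [0.5, -0.1, -0.7]
width: 21.6
grasp_force: 30.0
```

```bash
for i in 1 2; do python3 -m inch '[[[0,0,0.5,0,0,0,10],[0,0,1,0,0,0,10],[0,0,1,0,0,0,10]]]' | egrep 'pos|ft|width';done
```

```text
ee_pos: [583.5, 180.8, 67.7]
ft_force: [1.4, -0.8, 0.0]
width: 21.5
ee_pos: [583.5, 180.8, 66.7]
ft_force: [0.9, -1.2, -0.9]
width: 21.9
```

```bash
for i in 1 2 3; do python3 -m inch '[[[0,0,0.5,0,0,0,10],[0,0,1,0,0,0,10],[0,0,1,0,0,0,10]]]' | egrep 'pos|ft|width';done
```

```text
ee_pos: [583.5, 180.8, 65.7]
ft_force: [0.9, -0.7, -0.2]
width: 21.9
ee_pos: [583.5, 180.8, 64.7]
ft_force: [1.4, -0.9, -1.1]
width: 21.9
ee_pos: [583.5, 180.8, 63.7]
ft_force: [1.6, -1.5, 0.2]
width: 22.2
```

```bash
for i in 1 2 3; do python3 -m inch '[[[0,0,0.3,0,0,0,10],[0,0,0.5,0,0,0,10],[0,0,0.5,0,0,0,10]]]' | egrep 'pos|ft|width';done
```

```text
ee_pos: [583.5, 180.8, 63.2]
ft_force: [1.8, -0.4, 0.5]
width: 21.9
ee_pos: [583.5, 180.9, 63.1]
ft_force: [1.3, -2.0, 5.1]
width: 21.8
ee_pos: [583.6, 180.9, 63.1]
ft_force: [0.5, -2.1, 8.7]
width: 22.1
```

Contact came at TCP 63.1, which is the height expected for home on the washer. I'll ease the push off and check with a picture.

```bash
python3 -m inch '[[[0,0,-0.6,0,0,0,10],[0,0,-0.6,0,0,0,10],[0,0,-0.6,0,0,0,10]]]'; python3 - <<'E'
from h import *
w=grab('wrist')[0]; s=grab('scene')[0]
save('s9',grab('scene'))
a=cv2.resize(w[140:320,195:375],(400,400),interpolation=cv2.INTER_CUBIC); b=cv2.resize(s[200:320,190:310],(400,400),interpolation=cv2.INTER_CUBIC)
print(proj('s9',(583,180,30)))
b=cv2.resize(s[180:320,190:420],(400,243),interpolation=cv2.INTER_CUBIC); b=cv2.copyMakeBorder(b,0,157,0,0,cv2.BORDER_CONSTANT)
cv2.imwrite('pics/end.png',cv2.cvtColor(np.hstack([a,b]),cv2.COLOR_RGB2BGR))
E
```

```text
t: 10.6
ee_pos: [583.5, 180.8, 63.0]
orientation: [2.826, 1.372, 0.001]
ft_force: [1.5, -1.7, 6.0]
width: 21.9
grasp_force: 30.0
[347.46353147 218.01486936]
```

View pics/end.png

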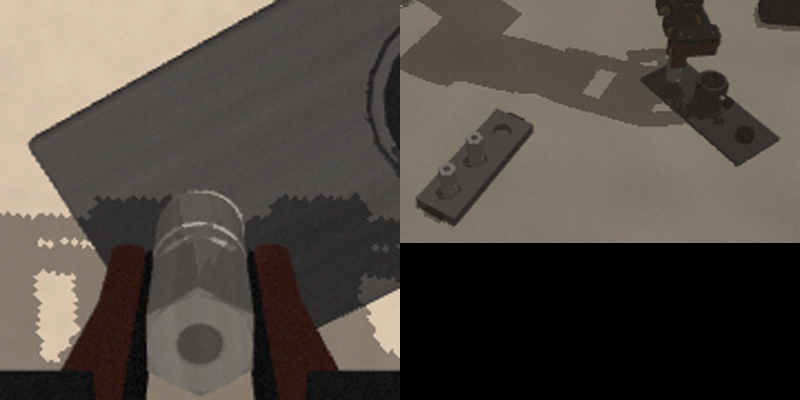

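The socket stands on the washer, with only the washer's thin rim showing at (204,190) and no nut visible. The other two sockets stand upright in the tray at (448,178) and (475,145), so I'm handing in.

```bash
python3 -c "
from workcell import ctrl
print(ctrl.close_job())"
```

```text
the job is handed in; nothing more can be done
None
```

The first socket I tried, from the pocket nearest the foot, went fully home on the nut; I handed in at about 10.7 s still gripping it there at 30 N, with the other two never touched and upright in the tray, but the hand-in returned no verdict.

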